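Roll the incense canister onto the altar strip

ROBOT

A 6-joint arm with a two-finger parallel gripper is mounted at the origin on the work surface. World frame = base frame: x ahead of the robot, y to its left, z up, the work surface at z = 0. Lengths are in m, angles in rad, forces in N, time in s.
With the tool pointing down it reaches from about 0.375 to 0.825 m from the base axis. Payload 5.5 kg.
Tool frame: the origin (TCP) lies at the very end of the fingers, on their centre line; the grasp point (between the pads) lies 19 mm behind it (manip.grip_depth is the distance from the TCP to the grasp point, in m); x points along the fingers, z is the direction in which the jaws open and shut, and the axes are right-handed (so a half turn about x gives the same grasp; the last joint's range is limited). The gripper opens to 85 mm and grips with 20 to 120 N. Pads are 22 mm wide; open, the fingers measure 114 mm over their backs; the gripper's body (76 mm by 85 mm) begins 54 mm behind the grasp point. The pads swing forward as they close: fully open they stand 13 mm farther back than shut.
Start: joints at [1.197, 0.314, -0.047, 1.21, 0, 1.571], TCP at [0.219, 0.559, 0.198] pointing down, gripper open.
Joint ranges: [-2.67, 2.67], [-0.69, 1.73], [-1.03, 1.25], [-2.08, 2.16], [-1.42, 1.45], [-3.14, 3.14]. Speed limits (rad/s): [2.39, 2.39, 3.01, 3.14, 3.14, 3.14].

INTERFACE

Orientations are given as a 3x3 rotation matrix whose columns are the frame's x, y, z axes.
In Python, from plant import manip gives the robot as it stands. The module is installed in compiled form; this text tells all that it offers.
- The arm moves only by the tool send_rows, never from a script. Its argument "motion" is a list that holds one entry, the list of rows, each a list of 5 numbers: the opening, from -1 (shut) to 1 (fully open), then the shift along the world's x, y, z in mm, then the turn about the world's z in degrees. In form: [[[claw, x, y, z, spin], ...]]. A call has exactly 8 rows; each row is the pose to reach, as a shift and turn from the pose commanded when the call began; what a row does not reach only later rows make up. A row lasts 1/12 s, in which the tool goes at most 41.7 mm and 7.16 degrees, less where a joint would pass 70% of its speed; a pose out of reach is approached as far as the arm can. A call with a gripper value outside its range is refused whole. The fingers move at their own pace and stop on an object; "squeeze" is the grip in N (left out, the last holds). Time passes only in rows, so rows that repeat a pose let the fingers close, or fill a call up. It gives the time, the measured TCP pose, the force and the opening at its end, in the units of the state.
- manip.get_obs(): the state, without advancing time (a new reading comes with each control period).
- manip.capture(name): name is "side" or "top" or "wrist"; returns a dict with "frame" (400x640x3 uint8, red, green, blue), "range_z" (400x640 float32, m along the optical axis (not along the pixel's ray), 0 where there is no reading), "K" (3x3 intrinsics, pixels), "R" (3x3) and "t" (3): a world point X has camera coordinates R X + t. Camera axes: x right, y down, z forward; pixel columns grow to the right and rows downward; lengths in m; the calibration is good to about 2 mm. A picture is of the moment at which its call begins.
- manip.job_done(): hands the job in, once; it reports no verdict.
Trained networks look in the newest picture that a camera, given by its name, has taken for a name from the list of things; names that differ only in an ending like _2 or _b are one class to them, and where a whole thing is asked for, a point or a joint stands for the part that bears it (a point fixed in the world has none). Each returns a list of dicts, best first, with "p" (0 to 1); they miss things now and then, are a little off and sometimes report something else, mostly with a low value. They report only what shows in the picture. A call takes as long as a camera call. They do not tell look-alikes from the thing itself.
- manip.search_frame(camera, label): "xyz" ([x, y, z] in m, in world coordinates, good to about 4 mm: the middle of the surface that is visible of it).
- manip.regions_of(camera, label): "mask" (400x640 bool, what is visible of it).
- manip.pinpoint(camera, label): "xyz" ([x, y, z] in m, in world coordinates, good to about 4 mm: a listed point, or the origin of a listed thing).
The state is a dict: "time_s": time; "qpos": joint angles; "joint_vel": joint speeds; "tau": joint torques, N m; "position": TCP position; "eef_rot": TCP orientation; "contact_force": force on the tool from outside, world axes, zero at the start; "torque": the same for the moment, N m; "finger_gap": opening from 0.0 (shut) to 1.0 (fully open).
Only numpy, scipy, OpenCV 4.12 (cv2) and the standard library are available. Lean on these libraries where they do the work, as an engineer would, in place of code of your own. Each camera call takes 0.05 s, during which the arm holds its last target.

TASK

The steel canister lies on its side on the altar, short of the inlaid wood strip. With your fingertips on top of it, roll it away from the robot until it lies still, centred on the strip midway between the two saucers and parallel to the strip; do not lift it or shove it low down from behind. Leave the saucers, the figurine and the vase where they are, and take your hand away at the end.

Things in the scene. Friction and masses are not known exactly. Their poses are not given: they have to be found in the camera images.
- canister: plain steel cylinder on its side, 70 mm diameter, 120 mm long, about 0.26 to 0.49 kg; origin on its axis half-way along, 35 mm up. Own y: the axis, towards the lid end with its flat clasp; x and z turn as it rolls (at the start z is up, x away from the robot, the way to roll). Rolls without slip and with some drag: from 50 mm/s it coasts a few mm; a finger resting on top stops it.
- strip: brown wood veneer strip flush in the cream surface (no bump), 90 by 440 mm; origin at its centre, z = 0; y along it, x across it, away from the robot. Turned up to 17 degrees. The canister starts 65 to 105 mm short of its centre line, within 5 degrees of parallel. A fingertip on a rolling cylinder gains on it and passes over the front, so a long way takes several strokes.
- saucer_left: celadon ceramic saucer, 90 mm across and 18 mm high, loose, on the strip about 160 mm from its centre on the +y side; origin at the centre of its underside
- saucer_right: the like saucer on the -y side of the strip's centre
- monk: brown resin seated monk figurine, 76 mm across, 102 mm tall, loose, standing 135 to 165 mm beyond the strip's centre line, to one side; origin at the centre of its underside
- vase: green glass bud vase, 62 mm across, 120 mm tall, loose, standing beyond the strip beside the monk (the two may swap places); origin at the centre of its underside
Not all that is in view belongs to the job. Leave any purple look-alike of the canister alone.

How it is judged:
By the outcome, as a careful person would: the job done as asked, in the order asked, and still so for the second after the job is handed in, with the robot touching nothing.
It also fails if it takes over 58 s, if anything falls off the work surface, if the arm or the gripper's body presses on something with over 40 N, if the wrist force passes 120 N, or if a joint passes its speed limit or range.

## Working session

There is one attempt and no reset: what is moved stays moved. The work goes in short steps, Python scripts to look and compute and a tool call to move; the robot and the scene stay as the last step left them, time stands still between calls to the robot, and variables do not carry over. Pictures are saved under pics/ and viewed, and the job is handed in when it is done.

Besides the shell and the picture viewer there is one more tool, called after "Emit:" as a command line: name --argument value ..., lists and objects as JSON in quotes. send_rows: Moves the arm, as the interface text tells. Its arguments: {"type":"object","properties":{"motion":{"type":"array"},"squeeze":{"type":"number"}},"required":["motion"]}

```bash
mkdir -p pics; cat > h.py <<'E'
import numpy as np, cv2
from plant import manip
def cap(n,f):
    c=manip.capture(n); cv2.imwrite('pics/'+f,cv2.cvtColor(c['frame'],cv2.COLOR_RGB2BGR)); return c
def pts(c):
    z=c['range_z']; v,u=np.mgrid[:400,:640]; K=c['K']
    P=np.stack([(u-K[0,2])/K[0,0]*z,(v-K[1,2])/K[1,1]*z,z],-1)
    return (P-c['t'])@c['R']   # R^T (P-t)
def px(c,X):
    p=c['R']@np.array(X)+c['t']; p=c['K']@p; return (p[:2]/p[2]).round(0)
E
python3 - <<'E'
from h import *
np.set_printoptions(precision=4,suppress=True)
o=manip.get_obs(); print(o['time_s'],o['position'],o['eef_rot'],o['finger_gap'],o['contact_force'])
for n in ['top','side']:
    c=cap(n,n+'0.png')
    for l in ['canister','strip','saucer_left','saucer_right','monk','vase']:
        for r in manip.pinpoint(n,l)[:3]: print(n,l,np.array(r['xyz']),round(r['p'],2),px(c,r['xyz']))
E
```

```text
0.0 [0.2188 0.558  0.1971] [[-0.0006 -0.931   0.3651]
 [-0.0016  0.3651  0.931 ]
 [-1.     -0.     -0.0017]] 0.9971318142174486 [-0.6111 -0.1     0.0275]
top canister [ 0.4741 -0.1042  0.038 ] 0.88 [406. 240.]
top canister [0.4047 0.2267 0.0352] 0.79 [259. 272.]
top canister [ 0.3389 -0.2195  0.0371] 0.71 [460. 301.]
top strip [ 0.5792 -0.1121 -0.0024] 0.98 [404. 198.]
top saucer_left [0.5953 0.0537 0.0029] 0.88 [335. 191.]
top saucer_left [ 0.5766 -0.1113 -0.0025] 0.41 [404. 199.]
top saucer_right [ 0.5604 -0.2651 -0.0014] 0.87 [469. 205.]
top monk [ 0.7242 -0.2208 -0.0023] 0.84 [446. 140.]
top vase [ 0.7262 -0.0275  0.0012] 0.83 [368. 139.]
side canister [ 0.3376 -0.218   0.0381] 0.81 [303. 318.]
side canister [0.3681 0.0393 0.0338] 0.79 [253. 252.]
side canister [0.7987 0.1046 0.0366] 0.66 [365. 185.]
side strip [ 0.5745 -0.1038 -0.0004] 0.76 [352. 260.]
side saucer_left [0.5974 0.0584 0.0039] 0.98 [321. 225.]
side saucer_right [ 0.5619 -0.2693  0.001 ] 0.56 [395. 300.]
side saucer_right [ 0.4735 -0.0974  0.0327] 0.29 [319. 265.]
side monk [ 0.7275 -0.2273  0.0024] 0.68 [431. 262.]
side vase [ 0.7251 -0.0235 -0.003 ] 0.64 [375. 225.]
```

View pics/top0.png

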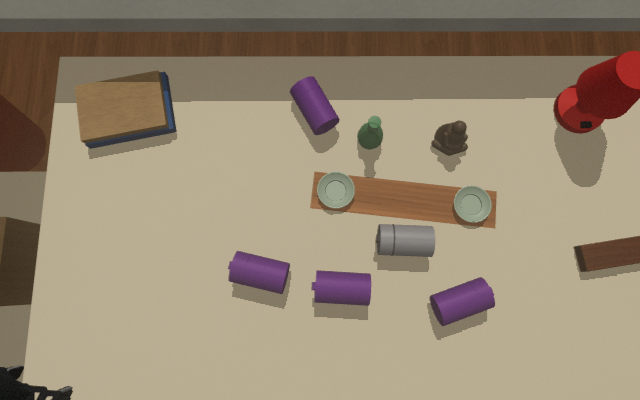

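View pics/side0.png

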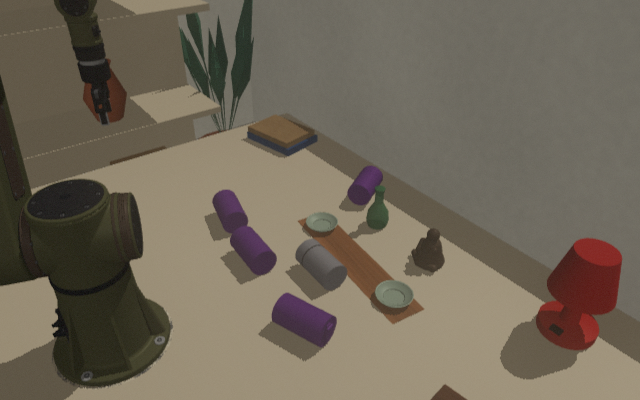

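```bash
python3 - <<'E'
import cv2
a=cv2.imread('pics/top0.png')[130:330,310:500]; cv2.imwrite('pics/crop0.png',cv2.resize(a,None,fx=3,fy=3,interpolation=cv2.INTER_CUBIC)[:600])
E
```

```text
(no output)
```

View pics/crop0.png

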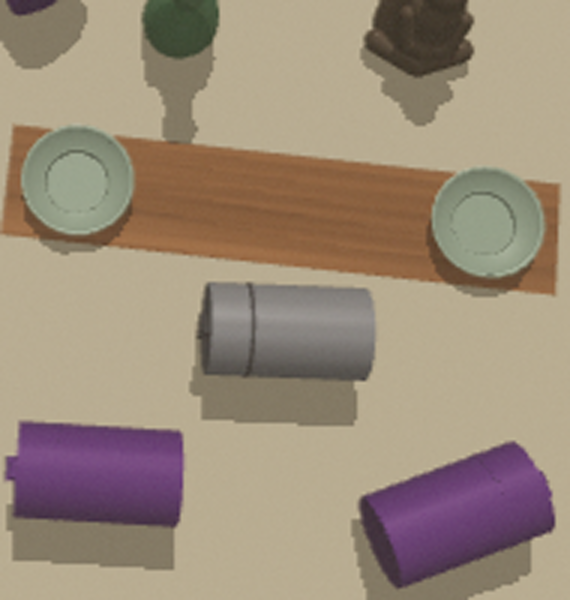

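The top view shows five possible canisters. Four are purple look-alikes, at (259,272), (342,288), (462,301) and (314,105). The plain steel one at (406,240), lid end to the left (+y), lies short of the strip and is the one to roll. Next I'll measure the geometry precisely.

```bash
cat >> h.py <<'E'
from scipy.optimize import least_squares
def strip(c):
    P=pts(c); f=c['frame']; hsv=cv2.cvtColor(f,cv2.COLOR_RGB2HSV)
    m=(hsv[...,0]<15)&(hsv[...,1]>105)&(abs(P[...,2])<.012)&(abs(P[...,0]-.58)<.12)&(abs(P[...,1]+.105)<.28)
    # intersect rays with z=0
    return m,P
def rays0(c,uv,z=0.):
    d=np.c_[(uv[:,0]-c['K'][0,2])/c['K'][0,0],(uv[:,1]-c['K'][1,2])/c['K'][1,1],np.ones(len(uv))]@c['R']
    o=-c['R'].T@c['t']; s=(z-o[2])/d[:,2]; return o+d*s[:,None]
def canfit(c,mask):
    P=pts(c)[cv2.erode(mask.astype(np.uint8),np.ones((3,3)))>0]; P=P[(P[:,2]>.02)&(P[:,2]<.08)]
    m=np.median(P,0)
    def res(p):
        a,x0,z0=p; # axis dir (−sin a, cos a), passes (x0,m1,z0)
        n=np.array([np.cos(a),np.sin(a)]); dx=(P[:,:2]-[x0,m[1]])@n
        return np.hypot(dx,P[:,2]-z0)-.035
    r=least_squares(res,[0,m[0],.035],loss='soft_l1',f_scale=.002)
    a,x0,z0=r.x; ax=np.array([-np.sin(a),np.cos(a)])
    s=(P[:,:2]-[x0,m[1]])@ax; 
    lo,hi=np.percentile(s,[.5,99.5]); ctr=np.array([x0,m[1]])+ax*(lo+hi)/2
    return np.degrees(a),ctr,z0,hi-lo,np.median(abs(r.fun)),len(P)
E
python3 - <<'E'
from h import *
np.set_printoptions(precision=4,suppress=True)
for n in ['top','side']:
    c=manip.capture(n); m,P=strip(c)
    k=cv2.connectedComponentsWithStats(m.astype(np.uint8)); i=1+np.argmax(k[2][1:,4]); m=k[1]==i
    v,u=np.nonzero(m); W=rays0(c,np.c_[u,v].astype(float))[:,:2].astype(np.float32)
    print(n,'strip',cv2.minAreaRect(W*1000),len(W), np.median(P[m][:,2]))
    for l,h in [('saucer_left',.018),('saucer_right',.018)]:
        r=manip.regions_of(n,l)[0]; q=P[r['mask']]; q=q[(q[:,2]>.008)&(q[:,2]<.03)]
        print(l,r['p'],cv2.minEnclosingCircle((q[:,:2]*1000).astype(np.float32)),q[:,2].max())
    for l in ['monk','vase']:
        r=manip.regions_of(n,l)[0]; q=P[r['mask']]; q=q[q[:,2]>.01]; print(l,q.min(0),q.max(0))
    for r in manip.regions_of(n,'canister'):
        f=c['frame'][r['mask']].astype(float).mean(0)
        if f[1]>.8*f[2]: print('can',r['p'],f,canfit(c,r['mask']))
E
```

```text
top strip ((575.3651733398438, -109.55326843261719), (438.3941345214844, 88.84857940673828), 83.40096282958984) 4440 0.000392563684412031
saucer_left 0.59 ((596.8233032226562, 53.682491302490234), 44.52040481567383) 0.02243837319327512
saucer_right 0.8 ((561.9428100585938, -266.36309814453125), 44.76813507080078) 0.023240497644860515
monk [ 0.3745 -0.2649  0.0102] [0.7559 0.0879 1.0515]
vase [ 0.3745 -0.0571  0.0215] [0.7524 0.0879 1.0515]
can 0.59 [121.864  117.4499 112.7409] (np.float64(-2.5621404938516013), array([ 0.4752, -0.0982]), np.float64(0.03441628064191129), np.float64(0.12017776155691984), np.float64(0.0009654978309727481), 1596)
side strip ((577.1256713867188, -103.90376281738281), (438.9964904785156, 88.12445831298828), 83.06362915039062) 2517 0.0013077781336073625
saucer_left 0.57 ((595.8280029296875, 56.432926177978516), 46.522151947021484) 0.02211724053413002
saucer_right 0.55 ((560.4636840820312, -265.49566650390625), 45.13862609863281) 0.02139470816677699
monk [-0.0801 -0.8195  0.0101] [ 0.7487 -0.18    0.832 ]
vase [-0.0801 -0.8195  0.01  ] [ 0.606  -0.2215  0.832 ]
can 0.84 [87.6609 82.6269 78.3071] (np.float64(-2.271381234799336), array([ 0.4747, -0.1042]), np.float64(0.03492235978386827), np.float64(0.11529238925468256), np.float64(0.0014912590702139024), 1242)
can 0.38 [113.2888 117.9747  99.8055] (np.float64(3.9992046833548436), array([ 0.5622, -0.2782]), np.float64(0.019710027132604696), np.float64(0.033347239244797745), np.float64(0.0017340956078255795), 3)
```

Emit:
send_rows --motion '[[[0.3,13,-36,0,2.4],[0.3,26,-72,0,4.8],[0.3,39,-108,0,7.2],[0.3,52,-144,0,9.6],[0.3,65,-180,0,12],[0.3,78,-216,0,14.4],[0.3,91,-252,0,16.8],[0.3,104,-288,0,19]]]' --squeeze 30

```text
time_s: 1.97
position: [0.3233, 0.2689, 0.1982]
eef_rot: [[0.001, -0.999, 0.039], [0.0, 0.039, 0.999], [-1.0, -0.001, 0.0]]
contact_force: [1.2, 0.5, 0.2]
finger_gap: 0.651
```

Emit:
send_rows --motion '[[[0.3,13,-36,0,0],[0.3,26,-72,0,0],[0.3,39,-108,0,0],[0.3,52,-144,0,0],[0.3,65,-180,0,0],[0.3,78,-216,0,0],[0.3,91,-252,0,0],[0.3,104,-288,0,0]]]'

```text
time_s: 2.63
position: [0.4274, -0.0194, 0.1984]
eef_rot: [[0.001, -0.999, 0.042], [0.0, 0.042, 0.999], [-1.0, -0.001, 0.0]]
contact_force: [1.0, 0.2, -0.6]
finger_gap: 0.651
```

Emit:
send_rows --motion '[[[0.3,12,-30,0,0],[0.3,24,-60,-5,0],[0.3,34,-82,-15,0],[0.3,34,-82,-35,0],[0.3,34,-82,-55,0],[0.3,34,-82,-75,0],[0.3,34,-82,-90,0],[0.3,34,-82,-90,0]]]'

```text
time_s: 3.3
position: [0.4586, -0.099, 0.1052]
eef_rot: [[-0.005, -0.999, 0.042], [0.001, 0.042, 0.999], [-1.0, 0.005, 0.001]]
contact_force: [-0.8, 0.3, -0.2]
finger_gap: 0.655
```

```bash
python3 - <<'E'
from h import *
np.set_printoptions(precision=4,suppress=True)
o=manip.get_obs(); print(o['time_s'],o['position'],o['eef_rot'],o['finger_gap'],o['contact_force'],o['qpos'])
c=cap('side','side1.png'); c=cap('wrist','wrist1.png')
for r in manip.pinpoint('wrist','canister'): print(r)
E
```

```text
3.3 [ 0.4586 -0.099   0.1052] [[-0.0049 -0.9991  0.0424]
 [ 0.0011  0.0424  0.9991]
 [-1.      0.005   0.0009]] 0.6550263733163453 [-0.8447  0.2951 -0.2069] [-0.2127  0.1358 -0.4932  0.9468  0.     -0.1703]
{'xyz': [0.3707, 0.0445, 0.0373], 'p': 0.86}
{'xyz': [0.4766, -0.099, 0.0368], 'p': 0.63}
{'xyz': [0.3386, -0.2256, 0.0374], 'p': 0.59}
```

View pics/wrist1.png

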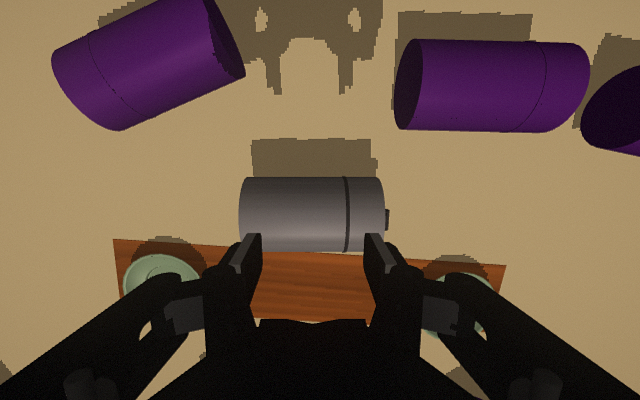

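View pics/side1.png

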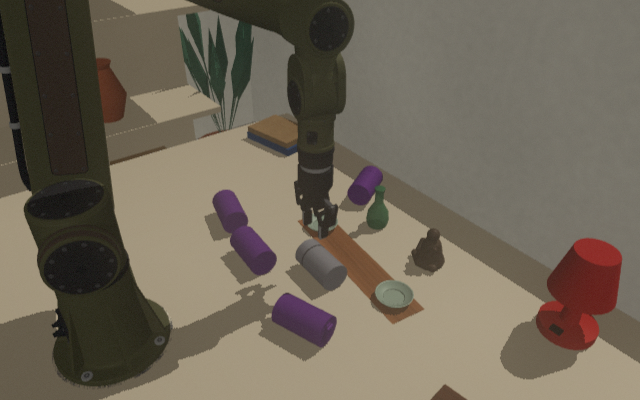

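The wrist view shows the steel canister (240–385, 178–252) under the jaws, with the fingertips at u≈250 and 375, inside its length. Next I'll descend slightly behind its crown, watching the force.

Emit:
send_rows --motion '[[[0.3,7,0,-10,0],[0.3,7,0,-20,0],[0.3,7,0,-28,0],[0.3,7,0,-31,0],[0.3,7,0,-33,0],[0.3,7,0,-34,0],[0.3,7,0,-35,0],[0.3,7,0,-36,0]]]'

```text
time_s: 4.12
position: [0.4683, -0.0995, 0.0722]
eef_rot: [[0.001, -0.999, 0.042], [-0.0, 0.042, 0.999], [-1.0, -0.001, -0.0]]
contact_force: [0.2, -0.2, 0.1]
finger_gap: 0.65
```

Emit:
send_rows --motion '[[[0.3,0,0,-0.5,0],[0.3,0,0,-1,0],[0.3,0,0,-1.5,0],[0.3,0,0,-2,0],[0.3,0,0,-2,0],[0.3,0,0,-2,0],[0.3,0,0,-2,0],[0.3,0,0,-2,0]]]'

```text
time_s: 4.78
position: [0.4681, -0.0995, 0.0701]
eef_rot: [[0.0, -0.999, 0.042], [-0.0, 0.042, 0.999], [-1.0, -0.0, -0.0]]
contact_force: [-0.4, -0.0, 0.3]
finger_gap: 0.655
```

Emit:
send_rows --motion '[[[0.3,-3,0,-0.5,0],[0.3,-3,0,-1,0],[0.3,-3,0,-1.5,0],[0.3,-3,0,-2,0],[0.3,-3,0,-2.5,0],[0.3,-3,0,-3,0],[0.3,-3,0,-3,0],[0.3,-3,0,-3,0]]]'

```text
time_s: 5.45
position: [0.4651, -0.0994, 0.067]
eef_rot: [[-0.0, -0.999, 0.042], [0.0, 0.042, 0.999], [-1.0, 0.0, 0.0]]
contact_force: [-1.3, -0.4, -0.1]
finger_gap: 0.653
```

Emit:
send_rows --motion '[[[0.3,0,0,-0.5,0],[0.3,0,0,-1,0],[0.3,0,0,-1.5,0],[0.3,0,0,-1.5,0],[0.3,0,0,-1.5,0],[0.3,0,0,-1.5,0],[0.3,0,0,-1.5,0],[0.3,0,0,-1.5,0]]]'

```text
time_s: 6.12
position: [0.4651, -0.0994, 0.0655]
eef_rot: [[0.0, -0.999, 0.042], [0.0, 0.042, 0.999], [-1.0, -0.0, 0.0]]
contact_force: [0.2, 0.4, -1.0]
finger_gap: 0.651
```

Emit:
send_rows --motion '[[[0.3,0,0,-0.5,0],[0.3,0,0,-1,0],[0.3,0,0,-1.5,0],[0.3,0,0,-1.5,0],[0.3,0,0,-1.5,0],[0.3,0,0,-1.5,0],[0.3,0,0,-1.5,0],[0.3,0,0,-1.5,0]]]'

```text
time_s: 6.78
position: [0.4651, -0.0994, 0.064]
eef_rot: [[0.0, -0.999, 0.042], [0.0, 0.042, 0.999], [-1.0, -0.0, 0.0]]
contact_force: [-0.2, 0.4, 0.0]
finger_gap: 0.651
```

Emit:
send_rows --motion '[[[0.3,0,0,-0.5,0],[0.3,0,0,-1,0],[0.3,0,0,-1.5,0],[0.3,0,0,-1.5,0],[0.3,0,0,-1.5,0],[0.3,0,0,-1.5,0],[0.3,0,0,-1.5,0],[0.3,0,0,-1.5,0]]]'

```text
time_s: 7.45
position: [0.4651, -0.0994, 0.0625]
eef_rot: [[0.0, -0.999, 0.042], [0.0, 0.042, 0.999], [-1.0, -0.0, 0.0]]
contact_force: [0.3, -0.5, 0.0]
finger_gap: 0.648
```

```bash
python3 - <<'E'
from h import *
np.set_printoptions(precision=4,suppress=True)
c=cap('side','side2.png');a=cv2.imread('pics/side2.png')[150:320,230:450]; cv2.imwrite('pics/crop2.png',cv2.resize(a,None,fx=3.5,fy=3.5,interpolation=cv2.INTER_CUBIC))
for r in manip.regions_of('side','canister'):
    f=c['frame'][r['mask']].astype(float).mean(0)
    if f[1]>.8*f[2]: print('can',r['p'],f,canfit(c,r['mask']))
E
```

```text
can 0.93 [91.7076 86.69   82.5488] (np.float64(-2.0097536071168896), array([ 0.4748, -0.103 ]), np.float64(0.03495937005225245), np.float64(0.1178460190711706), np.float64(0.0013870130333595194), 1208)
can 0.28 [73.8978 64.6562 52.4548] (np.float64(33.021212256840286), array([ 0.7277, -0.2167]), np.float64(0.03718377238989999), np.float64(0.07015088811201177), np.float64(0.004955455634856866), 639)
```

View pics/crop2.png

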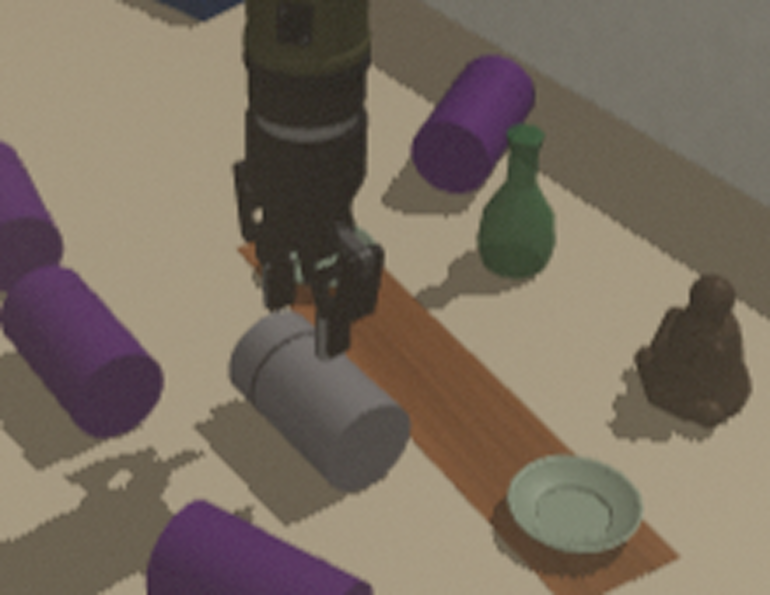

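The fingertips (crop 330,350) are just above the crown, so I'll keep descending.

Emit:
send_rows --motion '[[[0.3,0,0,-0.5,0],[0.3,0,0,-1,0],[0.3,0,0,-1.5,0],[0.3,0,0,-1.5,0],[0.3,0,0,-1.5,0],[0.3,0,0,-1.5,0],[0.3,0,0,-1.5,0],[0.3,0,0,-1.5,0]]]'

```text
time_s: 8.22
position: [0.4651, -0.0994, 0.061]
eef_rot: [[0.0, -0.999, 0.042], [-0.0, 0.042, 0.999], [-1.0, -0.0, -0.0]]
contact_force: [-0.0, -0.3, 0.8]
finger_gap: 0.646
```

Emit:
send_rows --motion '[[[0.3,0,0,-0.5,0],[0.3,0,0,-1,0],[0.3,0,0,-1,0],[0.3,0,0,-1,0],[0.3,0,0,-1,0],[0.3,0,0,-1,0],[0.3,0,0,-1,0],[0.3,0,0,-1,0]]]'

```text
time_s: 8.88
position: [0.4651, -0.0994, 0.06]
eef_rot: [[0.0, -0.999, 0.042], [-0.0, 0.042, 0.999], [-1.0, -0.0, -0.0]]
contact_force: [-0.2, -0.1, -0.1]
finger_gap: 0.653
```

Emit:
send_rows --motion '[[[0.3,0,0,-0.5,0],[0.3,0,0,-1,0],[0.3,0,0,-1.2,0],[0.3,0,0,-1.2,0],[0.3,0,0,-1.2,0],[0.3,0,0,-1.2,0],[0.3,0,0,-1.2,0],[0.3,0,0,-1.2,0]]]'

```text
time_s: 9.55
position: [0.4651, -0.0994, 0.0588]
eef_rot: [[0.0, -0.999, 0.042], [0.0, 0.042, 0.999], [-1.0, -0.0, 0.0]]
contact_force: [0.1, -0.1, -0.7]
finger_gap: 0.652
```

```bash
python3 - <<'E'
from h import *
np.set_printoptions(precision=4,suppress=True)
c=cap('wrist','wrist3.png'); P=pts(c)
s=cap('side','side3.png'); Q=pts(s)
for nm,P in (('wrist',P),('side',Q)):
  m=(abs(P[...,0]-.475)<.035)&(abs(P[...,1]+.1)<.065)&(P[...,2]>.064)&(P[...,2]<.09)
  p=P[m]; 
  for y0 in np.arange(-.165,-.03,.01):
    k=abs(p[:,1]-y0)<.005
    if k.sum(): print(nm,round(y0,3),k.sum(),p[k][:,0].min(),p[k][:,0].max(),np.percentile(p[k][:,2],[2,50,98]))
a=cv2.imread('pics/side3.png')[180:300,270:430]; cv2.imwrite('pics/crop3.png',cv2.resize(a,None,fx=5,fy=5,interpolation=cv2.INTER_CUBIC)[:600])
E
```

```text
wrist -0.165 55 0.45371056004263555 0.4827931226846229 [0.0655 0.0696 0.0712]
wrist -0.155 550 0.4520900088322429 0.48163530984883207 [0.0644 0.0689 0.0712]
wrist -0.145 386 0.4519121945885281 0.47109074482284474 [0.0642 0.0677 0.0708]
wrist -0.135 505 0.4527684847573529 0.49500588307953913 [0.0642 0.0679 0.0709]
wrist -0.125 847 0.4525956042710369 0.4953197606651793 [0.0644 0.0689 0.0711]
wrist -0.115 846 0.452187303156465 0.49570908523088425 [0.0643 0.0688 0.071 ]
wrist -0.105 848 0.4536026944537088 0.4962585075550044 [0.0643 0.0689 0.0711]
wrist -0.095 850 0.45385601047598645 0.49738172238024175 [0.0643 0.0689 0.071 ]
wrist -0.085 846 0.45505186758457805 0.496973019380844 [0.0643 0.0688 0.0711]
wrist -0.075 867 0.4545978297229524 0.49798955856666854 [0.0642 0.069  0.0714]
wrist -0.065 449 0.4554361152711632 0.49755763325213764 [0.0642 0.0678 0.0707]
wrist -0.055 383 0.45664234655845526 0.4757811096758369 [0.0642 0.0678 0.0705]
wrist -0.045 506 0.4563682229801368 0.48517362369079176 [0.0644 0.0688 0.0712]
side -0.165 9 0.45818961491396065 0.4845656553423692 [0.0646 0.0681 0.0718]
s
[... 295 characters left out ...]
4 0.0719]
side -0.115 45 0.45065168473909517 0.4889178178689713 [0.0651 0.069  0.0723]
side -0.105 31 0.4487174305498337 0.49014603276857305 [0.0652 0.0688 0.0714]
side -0.095 31 0.45439831465853775 0.4752984255047308 [0.0647 0.0681 0.0735]
side -0.085 37 0.4543269514708211 0.4831781306791792 [0.0646 0.0689 0.0718]
side -0.075 42 0.4504577115634603 0.4907493436848055 [0.0649 0.0688 0.0743]
side -0.065 41 0.4530647970102509 0.49404795215902464 [0.0648 0.0691 0.0734]
side -0.055 42 0.45231027151810016 0.49541865584544637 [0.0646 0.0693 0.0728]
side -0.045 38 0.457180814236952 0.49660669602688157 [0.0644 0.0675 0.0716]
side -0.035 1 0.46361909706227294 0.46361909706227294 [0.0673 0.0673 0.0673]
```

View pics/crop3.png

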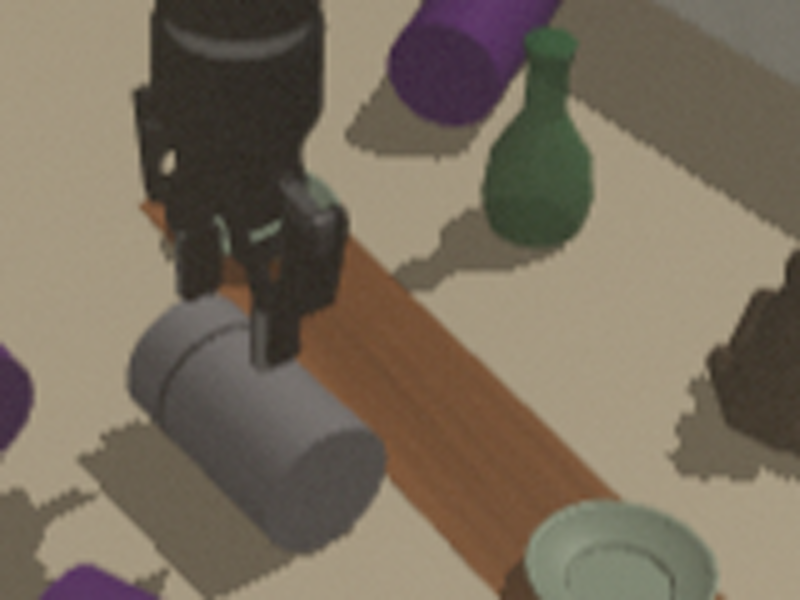

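View pics/wrist3.png

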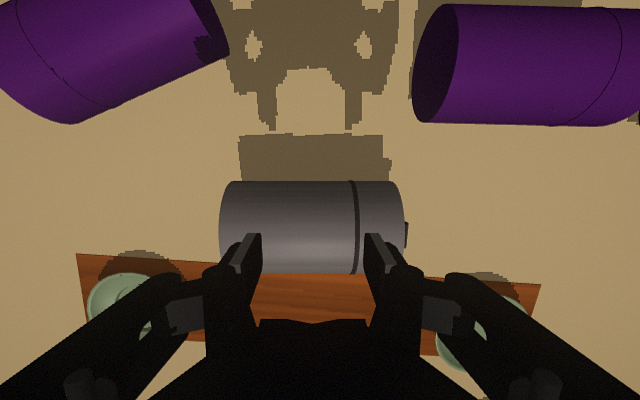

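Emit:
send_rows --motion '[[[0.3,0,0,-0.5,0],[0.3,0,0,-1,0],[0.3,0,0,-1.2,0],[0.3,0,0,-1.2,0],[0.3,0,0,-1.2,0],[0.3,0,0,-1.2,0],[0.3,0,0,-1.2,0],[0.3,0,0,-1.2,0]]]'

```text
time_s: 10.32
position: [0.4651, -0.0994, 0.0576]
eef_rot: [[0.0, -0.999, 0.042], [0.0, 0.042, 0.999], [-1.0, -0.0, 0.0]]
contact_force: [-0.4, 0.1, -0.2]
finger_gap: 0.647
```

Emit:
send_rows --motion '[[[0.3,0,0,-0.5,0],[0.3,0,0,-1,0],[0.3,0,0,-1.2,0],[0.3,0,0,-1.2,0],[0.3,0,0,-1.2,0],[0.3,0,0,-1.2,0],[0.3,0,0,-1.2,0],[0.3,0,0,-1.2,0]]]'

```text
time_s: 10.98
position: [0.4651, -0.0994, 0.0564]
eef_rot: [[0.0, -0.999, 0.042], [-0.0, 0.042, 0.999], [-1.0, -0.0, -0.0]]
contact_force: [-0.1, -0.3, -0.6]
finger_gap: 0.651
```

Emit:
send_rows --motion '[[[0.3,0,0,-0.5,0],[0.3,0,0,-1,0],[0.3,0,0,-1.5,0],[0.3,0,0,-1.5,0],[0.3,0,0,-1.5,0],[0.3,0,0,-1.5,0],[0.3,0,0,-1.5,0],[0.3,0,0,-1.5,0]]]'

```text
time_s: 11.65
position: [0.4651, -0.0994, 0.0549]
eef_rot: [[0.0, -0.999, 0.042], [-0.0, 0.042, 0.999], [-1.0, -0.0, -0.0]]
contact_force: [-0.7, -0.1, -0.3]
finger_gap: 0.65
```

```bash
python3 - <<'E'
from h import *
np.set_printoptions(precision=4,suppress=True)
c=cap('wrist','wrist4.png')
s=cap('side','side4.png')
for n,c in (('wrist',c),('side',s)):
  for r in manip.regions_of(n,'canister'):
    f=c['frame'][r['mask']].astype(float).mean(0)
    if f[1]>.8*f[2]: print(n,'can',r['p'],f,canfit(c,r['mask']))
a=cv2.imread('pics/side4.png')[180:300,270:430]; cv2.imwrite('pics/crop4.png',cv2.resize(a,None,fx=5,fy=5,interpolation=cv2.INTER_CUBIC)[:600])
E
```

```text
wrist can 0.57 [83.1728 76.1764 72.1072] (np.float64(-2.4324727187514634), array([ 0.4759, -0.1008]), np.float64(0.035359492961934726), np.float64(0.11765316306646062), np.float64(0.0003415722673013738), 13920)
side can 0.69 [91.3738 86.346  82.1147] (np.float64(-2.3737218401057487), array([ 0.4748, -0.1032]), np.float64(0.03495608638581497), np.float64(0.11755035276286843), np.float64(0.0015219861616603617), 1219)
```

View pics/crop4.png

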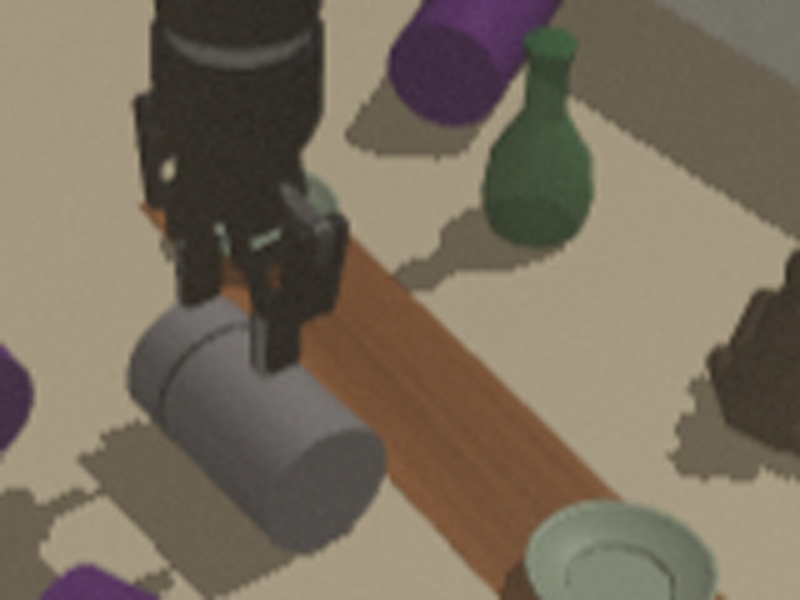

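```bash
python3 - <<'E'
from h import *
np.set_printoptions(precision=4,suppress=True)
c=manip.capture('wrist'); P=pts(c); f=c['frame'].sum(2)
a=cv2.imread('pics/wrist4.png')[160:360,180:450]; cv2.imwrite('pics/crop5.png',cv2.resize(a,None,fx=2.9,fy=2.9))
for v in range(225,300,8): print(v,[tuple((P[v,u]*1000).round(0).astype(int)) for u in (240,246,252,258,264)])
s=cap('side','x.png'); Q=pts(s)
for v in range(236,262,2): print(v,[tuple((Q[v,u]*1000).round(0).astype(int)) for u in (318,321,324,327,330)])
E
```

```text
225 [(np.int64(460), np.int64(-146), np.int64(66)), (np.int64(459), np.int64(-141), np.int64(68)), (np.int64(460), np.int64(-138), np.int64(67)), (np.int64(460), np.int64(-134), np.int64(68)), (np.int64(461), np.int64(-131), np.int64(66))]
233 [(np.int64(464), np.int64(-146), np.int64(68)), (np.int64(464), np.int64(-142), np.int64(69)), (np.int64(453), np.int64(-131), np.int64(97)), (np.int64(453), np.int64(-128), np.int64(97)), (np.int64(465), np.int64(-130), np.int64(69))]
241 [(np.int64(469), np.int64(-146), np.int64(70)), (np.int64(453), np.int64(-132), np.int64(107)), (np.int64(453), np.int64(-129), np.int64(108)), (np.int64(456), np.int64(-127), np.int64(101)), (np.int64(470), np.int64(-131), np.int64(70))]
249 [(np.int64(453), np.int64(-132), np.int64(116)), (np.int64(454), np.int64(-130), np.int64(115)), (np.int64(454), np.int64(-127), np.int64(115)), (np.int64(460), np.int64(-128), np.int64(102)), (np.int64(475), np.int64(-131), np.int64(71))]
257 [(np.int64(454), np.int64(-131), np.int64(123)), (np.int64(453), np.int64(-128), np.int64(124)), (np.int64(458), np.int64(-127), 
[... 3747 characters left out ...]
, np.int64(-104), np.int64(70)), (np.int64(470), np.int64(-108), np.int64(70)), (np.int64(475), np.int64(-113), np.int64(70)), (np.int64(482), np.int64(-116), np.int64(69)), (np.int64(489), np.int64(-118), np.int64(66))]
258 [(np.int64(462), np.int64(-107), np.int64(66)), (np.int64(464), np.int64(-116), np.int64(72)), (np.int64(472), np.int64(-117), np.int64(68)), (np.int64(475), np.int64(-124), np.int64(71)), (np.int64(480), np.int64(-129), np.int64(72))]
260 [(np.int64(459), np.int64(-111), np.int64(65)), (np.int64(461), np.int64(-119), np.int64(69)), (np.int64(466), np.int64(-124), np.int64(70)), (np.int64(474), np.int64(-126), np.int64(67)), (np.int64(480), np.int64(-130), np.int64(67))]
```

View pics/crop5.png

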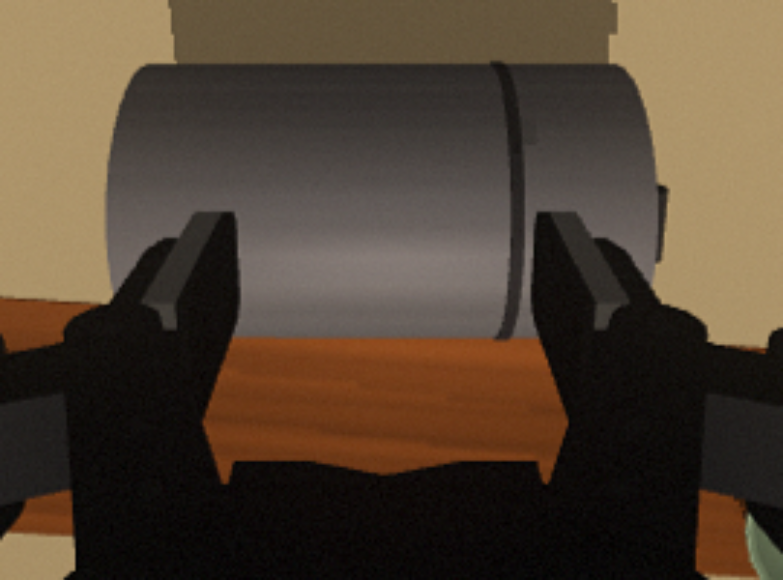

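The depth image puts the fingertips at z≈93–97 mm with the TCP at 55 mm. They are still about 20 mm above the crown, so I'll descend further in stages.

Emit:
send_rows --motion '[[[0.3,0,-1,-2,0],[0.3,0,-1,-4,0],[0.3,0,-1,-6,0],[0.3,0,-1,-8,0],[0.3,0,-1,-9,0],[0.3,0,-1,-10,0],[0.3,0,-1,-10,0],[0.3,0,-1,-10,0]]]'

```text
time_s: 12.62
position: [0.4651, -0.1004, 0.0449]
eef_rot: [[-0.0, -0.999, 0.042], [-0.0, 0.042, 0.999], [-1.0, 0.0, -0.0]]
contact_force: [0.2, -0.3, -0.3]
finger_gap: 0.646
```

```bash
python3 - <<'E'
from h import *
c=cap('side','side6.png'); Q=pts(c)
print(manip.get_obs()['contact_force'])
for u in (322,324,326,328,330):
  print(u,[tuple(int(k) for k in (Q[v,u]*1000).round(0)) for v in range(252,266,1)])
a=cv2.imread('pics/side6.png')[180:300,270:430]; cv2.imwrite('pics/crop6.png',cv2.resize(a,None,fx=5,fy=5,interpolation=cv2.INTER_CUBIC)[:600])
E
```

```text
[-0.63431222  0.37703413 -0.09124048]
322 [(455, -131, 105), (452, -134, 105), (453, -134, 101), (454, -133, 97), (453, -134, 96), (454, -133, 91), (452, -135, 91), (456, -130, 83), (464, -120, 68), (461, -124, 69), (462, -122, 65), (459, -127, 67), (457, -129, 66), (456, -131, 65)]
324 [(457, -136, 107), (456, -138, 106), (457, -136, 101), (456, -138, 100), (457, -135, 94), (455, -138, 94), (455, -138, 92), (459, -134, 83), (467, -124, 70), (466, -125, 67), (463, -128, 68), (460, -133, 71), (459, -134, 68), (459, -134, 65)]
326 [(458, -142, 110), (460, -139, 104), (459, -140, 103), (460, -139, 98), (459, -141, 98), (459, -141, 94), (462, -137, 87), (471, -125, 71), (471, -126, 69), (468, -130, 70), (467, -131, 68), (463, -136, 70), (461, -139, 71), (461, -138, 67)]
328 [(466, -139, 104), (466, -139, 102), (467, -138, 97), (466, -139, 95), (464, -141, 95), (472, -132, 82), (477, -126, 72), (477, -126, 69), (474, -130, 70), (472, -132, 70), (467, -139, 74), (467, -138, 70), (465, -141, 70), (466, -140, 66)]
330 [(548, -46, 1), (545, -48, 1), (497, -108, 62), (491, -116, 67), (487, -121, 70), (484, -124, 70), (481, -128, 72), (480, -130, 70), (478, -133, 70), (476, -135, 70), (473, -139, 71), (468, -144, 74), (469, -144, 70), (466, -147, 71)]
```

View pics/crop6.png

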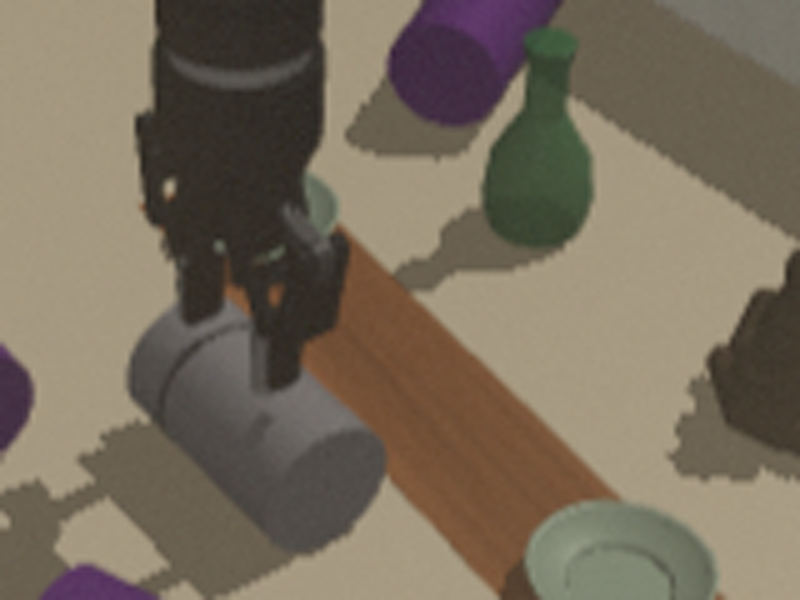

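Emit:
send_rows --motion '[[[0.3,0,0,-2,0],[0.3,0,0,-4,0],[0.3,0,0,-6,0],[0.3,0,0,-8,0],[0.3,0,0,-10,0],[0.3,0,0,-11,0],[0.3,0,0,-12,0],[0.3,0,0,-12,0]]]'

```text
time_s: 13.33
position: [0.465, -0.1004, 0.0327]
eef_rot: [[-0.0, -0.999, 0.042], [0.0, 0.042, 0.999], [-1.0, 0.0, 0.0]]
contact_force: [-0.4, -0.1, 0.4]
finger_gap: 0.65
```

```bash
python3 - <<'E'
from h import *
c=cap('side','side7.png'); Q=pts(c)
for u in (322,324,326,328):
  print(u,[tuple(int(k) for k in (Q[v,u]*1000).round(0)) for v in range(256,268,1)])
a=cv2.imread('pics/side7.png')[180:300,270:430]; cv2.imwrite('pics/crop7.png',cv2.resize(a,None,fx=5,fy=5,interpolation=cv2.INTER_CUBIC)[:600])
E
```

```text
322 [(455, -131, 93), (454, -133, 92), (453, -134, 90), (454, -132, 85), (454, -133, 82), (453, -134, 81), (455, -131, 74), (453, -133, 74), (458, -128, 65), (456, -131, 65), (454, -133, 64), (452, -135, 63)]
324 [(457, -136, 95), (455, -138, 94), (456, -138, 91), (458, -135, 84), (456, -137, 84), (457, -136, 80), (455, -139, 80), (460, -133, 70), (459, -133, 68), (458, -135, 67), (456, -137, 66), (456, -138, 64)]
326 [(459, -141, 97), (461, -139, 92), (459, -140, 91), (461, -138, 85), (460, -140, 84), (459, -141, 82), (464, -135, 73), (464, -135, 69), (462, -137, 69), (459, -142, 71), (459, -141, 67), (458, -142, 66)]
328 [(464, -141, 95), (464, -142, 92), (465, -140, 88), (466, -139, 83), (468, -137, 78), (470, -135, 73), (469, -136, 71), (468, -138, 70), (464, -142, 71), (462, -145, 71), (464, -143, 66), (459, -148, 69)]
```

View pics/crop7.png

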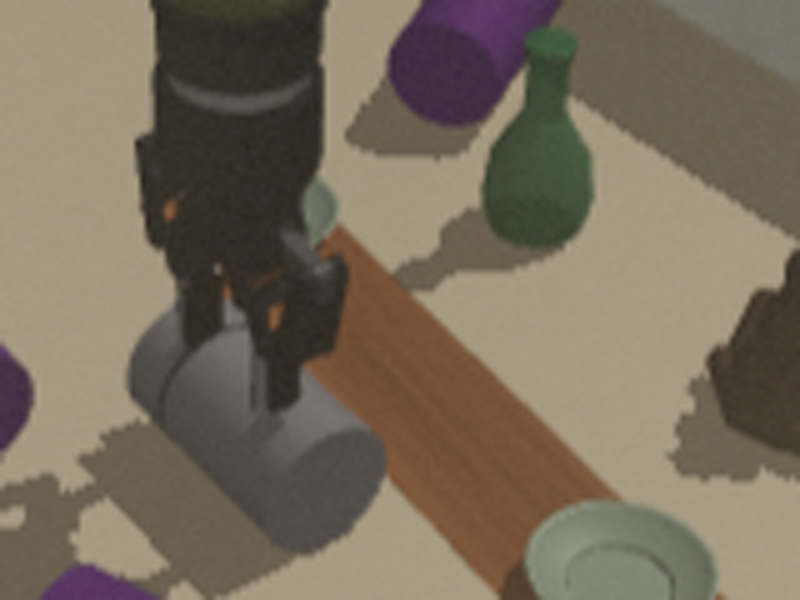

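The fingertip shadow (crop 265,415) nearly meets the tip, leaving about 5 mm to go.

Emit:
send_rows --motion '[[[0.3,1,0,-1,0],[0.3,1,0,-2,0],[0.3,1,0,-3,0],[0.3,1,0,-3.5,0],[0.3,1,0,-4,0],[0.3,1,0,-4.5,0],[0.3,1,0,-4.5,0],[0.3,1,0,-4.5,0]]]'

```text
time_s: 14.05
position: [0.4712, -0.1008, 0.0322]
eef_rot: [[0.009, -0.999, 0.042], [-0.0, 0.042, 0.999], [-1.0, -0.009, 0.0]]
contact_force: [-0.4, 2.9, 24.6]
finger_gap: 0.65
```

Emit:
send_rows --motion '[[[0.3,0,0,-0.4,0],[0.3,0,0,-0.8,0],[0.3,0,0,-1.2,0],[0.3,0,0,-1.5,0],[0.3,0,0,-1.5,0],[0.3,0,0,-1.5,0],[0.3,0,0,-1.5,0],[0.3,0,0,-1.5,0]]]'

```text
time_s: 14.72
position: [0.4731, -0.1009, 0.0321]
eef_rot: [[0.013, -0.999, 0.042], [-0.0, 0.042, 0.999], [-1.0, -0.013, 0.0]]
contact_force: [-0.9, 3.6, 32.9]
finger_gap: 0.654
```

Contact was at TCP z≈0.0325, and it is now pressing 33 N, so I'll ease off and make the first rolling stroke.

Emit:
send_rows --motion '[[[0.3,2,0,1.5,0],[0.3,5,0,3,0],[0.3,9,-0.4,3,0],[0.3,14,-0.6,3,0],[0.3,19,-0.8,3,0],[0.3,24,-1,3,0],[0.3,28,-1.2,3,0],[0.3,30,-1.3,3,0]]]'

```text
time_s: 15.38
position: [0.4999, -0.102, 0.0324]
eef_rot: [[0.006, -0.999, 0.042], [-0.0, 0.042, 0.999], [-1.0, -0.006, -0.0]]
contact_force: [-0.2, 1.6, 15.3]
finger_gap: 0.647
```

```bash
cat > look.py <<'E'
from h import *
import sys
np.set_printoptions(precision=4,suppress=True)
tag=sys.argv[1]
o=manip.get_obs(); print(round(o['time_s'],2),o['position'],o['contact_force'])
C0=np.array([.578,-.106]); th=np.radians(-6.75); n=np.array([np.cos(th),np.sin(th)]); t=np.array([-np.sin(th),np.cos(th)])
for nm in sys.argv[2:]:
    c=cap(nm,f'{nm}_{tag}.png')
    for r in manip.regions_of(nm,'canister'):
        f=c['frame'][r['mask']].astype(float).mean(0)
        if f[1]>.8*f[2] and r['p']>.2:
            a,ctr,z0,L,e,k=canfit(c,r['mask']); d=ctr-C0
            print(nm,round(r['p'],2),'ang %.2f ctr %s z %.4f L %.3f e %.4f n %d | across %.1f along %.1f mm'%(a,ctr,z0,L,e,k,d@n*1e3,d@t*1e3))
E
python3 look.py s1 wrist side
```

```text
15.38 [ 0.4999 -0.102   0.0324] [-0.2127  1.5685 15.3027]
wrist 0.94 ang -2.43 ctr [ 0.493  -0.1018] z 0.0353 L 0.118 e 0.0003 n 20283 | across -84.9 along -5.8 mm
```

View pics/wrist_s1.png

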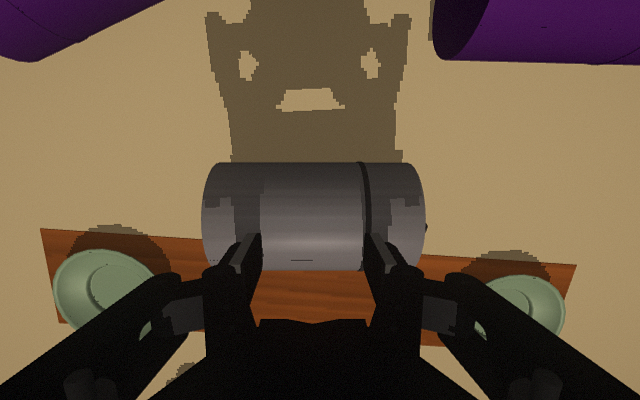

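The wrist view confirms a clean roll: the canister moved 17 mm with its yaw unchanged at -2.4°. I'll finish this stroke, lift, go back and press again.

Emit:
send_rows --motion '[[[0.3,4,-0.2,0,0],[0.3,8,-0.4,-0.5,0],[0.3,12,-0.5,-1,0],[0.3,15,-0.6,-1,0],[0.3,15,-0.6,-1,0],[0.3,15,-0.6,4,0],[0.3,15,-0.6,9,0],[0.3,5,-0.6,10,0]]]'

```text
time_s: 16.25
position: [0.5029, -0.1026, 0.0409]
eef_rot: [[0.003, -0.999, 0.042], [-0.0, 0.042, 0.999], [-1.0, -0.003, -0.0]]
contact_force: [-0.9, -0.3, 0.5]
finger_gap: 0.651
```

```bash
python3 look.py s2 wrist
```

```text
16.25 [ 0.5029 -0.1026  0.0409] [-0.8997 -0.2659  0.4595]
wrist 0.93 ang -2.46 ctr [ 0.4981 -0.1021] z 0.0353 L 0.118 e 0.0003 n 18366 | across -79.8 along -5.6 mm
```

Emit:
send_rows --motion '[[[0.3,-10,0.4,0,0],[0.3,-19,0.8,-2,0],[0.3,-19,0.8,-6,0],[0.3,-19,0.8,-10.5,0],[0.3,-16,0.7,-10.5,0],[0.3,-11,0.5,-10.5,0],[0.3,-6,0.3,-10.5,0],[0.3,-1,0,-10.5,0]]]'

```text
time_s: 17.02
position: [0.5044, -0.1025, 0.0323]
eef_rot: [[0.007, -0.999, 0.042], [-0.0, 0.042, 0.999], [-1.0, -0.007, 0.0]]
contact_force: [-1.9, 2.5, 21.2]
finger_gap: 0.652
```

Emit:
send_rows --motion '[[[0.3,5,-0.2,0,0],[0.3,10,-0.4,0,0],[0.3,15,-0.6,0,0],[0.3,20,-0.8,0,0],[0.3,24,-1,-0.5,0],[0.3,24,-1,-0.5,0],[0.3,24,-1,5,0],[0.3,20,-1,10,0]]]'

```text
time_s: 17.68
position: [0.521, -0.1034, 0.0396]
eef_rot: [[0.001, -0.999, 0.042], [-0.0, 0.042, 0.999], [-1.0, -0.001, -0.0]]
contact_force: [0.1, 0.4, -1.0]
finger_gap: 0.652
```

```bash
python3 look.py s3 wrist
```

```text
17.68 [ 0.521  -0.1034  0.0396] [ 0.0656  0.3912 -0.9594]
wrist 0.81 ang -2.43 ctr [ 0.5204 -0.1031] z 0.0353 L 0.118 e 0.0003 n 17594 | across -57.5 along -3.9 mm
```

Emit:
send_rows --motion '[[[0.3,-10,0.4,0,0],[0.3,-16,0.7,-2,0],[0.3,-16,0.7,-6,0],[0.3,-16,0.7,-9,0],[0.3,-13,0.6,-9,0],[0.3,-8,0.4,-9,0],[0.3,-3,0.2,-9,0],[0.3,2,0,-9,0]]]'

```text
time_s: 18.45
position: [0.525, -0.1035, 0.0324]
eef_rot: [[0.005, -0.999, 0.042], [-0.0, 0.042, 0.999], [-1.0, -0.005, 0.0]]
contact_force: [0.1, 1.3, 16.0]
finger_gap: 0.65
```

Emit:
send_rows --motion '[[[0.3,5,-0.2,0,-0.5],[0.3,10,-0.4,0,-1],[0.3,15,-0.6,0,-1.5],[0.3,20,-0.8,0,-2],[0.3,24,-1,-0.5,-2.5],[0.3,24,-1,-0.5,-2.5],[0.3,24,-1,5,-2.5],[0.3,20,-1,9.5,-2.5]]]'

```text
time_s: 19.12
position: [0.5426, -0.1044, 0.0399]
eef_rot: [[0.0, -0.996, 0.086], [-0.0, 0.086, 0.996], [-1.0, -0.0, 0.0]]
contact_force: [1.0, 0.8, -0.2]
finger_gap: 0.651
```

```bash
python3 look.py s4 wrist side top; python3 - <<'E'
from h import *
m,P=strip(manip.capture('top'))
E
```

```text
19.12 [ 0.5426 -0.1044  0.0399] [ 0.9721  0.8158 -0.2404]
wrist 0.66 ang -4.55 ctr [ 0.5432 -0.1043] z 0.0354 L 0.118 e 0.0003 n 17381 | across -34.7 along -2.4 mm
side 0.96 ang -4.63 ctr [ 0.5418 -0.1067] z 0.0349 L 0.117 e 0.0014 n 1172 | across -35.9 along -5.0 mm
top 0.74 ang -4.08 ctr [ 0.5418 -0.1004] z 0.0335 L 0.117 e 0.0011 n 640 | across -36.7 along 1.3 mm
```

View pics/wrist_s4.png

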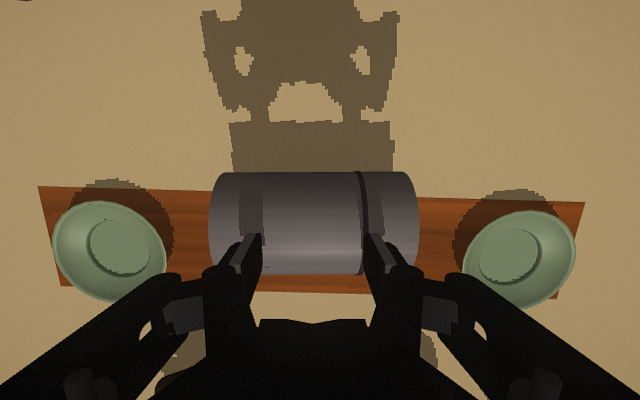

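```bash
cat > rel.py <<'E'
from h import *
import sys
np.set_printoptions(precision=4,suppress=True)
for nm in sys.argv[1:]:
    c=manip.capture(nm); m,P=strip(c)
    hsv=cv2.cvtColor(c['frame'],cv2.COLOR_RGB2HSV)
    S={}
    for l in ('saucer_left','saucer_right'):
        for r in manip.regions_of(nm,l)[:3]:
            q=P[r['mask']]; q=q[(q[:,2]>.010)&(q[:,2]<.026)]
            if len(q)<40: continue
            q=(q[:,:2]*1000).astype(np.float32); k=cv2.minEnclosingCircle(q)
            # rim circle lsq on hull
            h=cv2.convexHull(q)[:,0]; 
            g=least_squares(lambda p:np.hypot(*(h-p).T)-45,k[0],loss='soft_l1',f_scale=1).x
            print(nm,l,round(r['p'],2),np.round(k[0],1),round(k[1],1),'r45',g.round(1)); S.setdefault(k[0][1]>-105,g)
    if len(S)==2: L,R=S[True],S[False]; d=L-R; print('mid',(L+R)/2,'dist',np.hypot(*d),'ang',np.degrees(np.arctan2(-d[0],d[1])))
    # strip long edges
    v,u=np.nonzero(m); W=rays0(c,np.c_[u,v].astype(float))[:,:2]*1000
    th=np.radians(-6.75); n=np.array([np.cos(th),np.sin(th)]); t=np.array([-np.sin(th),np.cos(th)])
    s=W@t; w=W@n; e=[[],[]]
    for b in np.arange(np.percentile(s,2),np.percentile(s,98),8):
        k=abs(s-b)<4
        if k.sum()>15: e[0].append((b,np.percentile(w[k],1))); e[1].append((b,np.percentile(w[k],99)))
    for E in e: 
        E=np.array(E); f=np.median(np.diff(E[:,1]))
        g=least_squares(lambda p:E[:,1]-p[0]-p[1]*(E[:,0]+174),[np.median(E[:,1]),0],loss='soft_l1',f_scale=1).x
        print(nm,'edge n=%.1f ang %.2f'%(g[0],-6.75-np.degrees(g[1])),len(E))
    sc=np.array([578,-106.])
    print('target n,t',sc@n,sc@t,'s range',s.min(),s.max())
E
python3 rel.py wrist top side
```

```text
wrist saucer_left 0.95 [597.9  53.9] 45.1 r45 [598.1  53.8]
wrist saucer_right 0.86 [ 563.  -266.4] 45.0 r45 [ 563.1 -266.3]
mid [ 580.6274 -106.2914] dist 322.0074571871985 ang -6.232363173952647
wrist edge n=541.6 ang -6.61 49
wrist edge n=621.8 ang -2.17 49
target n,t 586.4525322504783 -37.32864070659203 s range -261.21343126482867 181.50434425513623
top saucer_left 0.78 [596.8  53.4] 44.4 r45 [597.1  52.8]
top edge n=642.6 ang 11.57 21
top edge n=628.8 ang -6.39 21
target n,t 586.4525322504783 -37.32864070659203 s range -123.5779564381268 177.9609178898462
side saucer_left 0.81 [592.2  58.2] 46.2 r45 [596.8  54.9]
side saucer_right 0.84 [ 561.9 -264.7] 44.9 r45 [ 560.6 -264.2]
side saucer_right 0.37 [722.4 -32.3] 30.5 r45 [730.7 -13.7]
mid [ 578.7259 -104.6765] dist 321.13405379533236 ang -6.477686415156703
side edge n=542.9 ang -6.75 19
side edge n=627.8 ang -6.55 19
target n,t 586.4525322504783 -37.32864070659203 s range -254.94138782178675 184.24299894676892
```

The yaw follows the finger spin well: 2.5° of spin gave 2.1° of yaw. The canister still has about 35 mm to go across and is within about 2 mm along the strip. The next stroke is straight.

Emit:
send_rows --motion '[[[0.3,-9,0.8,0,0],[0.3,-15,1.2,-2,0],[0.3,-15,1.2,-6,0],[0.3,-15,1.2,-9.5,0],[0.3,-12,1,-9.5,0],[0.3,-7,0.6,-9.5,0],[0.3,-2,0.2,-9.5,0],[0.3,3,-0.2,-9.5,0]]]'

```text
time_s: 20.58
position: [0.5479, -0.1048, 0.0324]
eef_rot: [[0.005, -0.996, 0.086], [-0.0, 0.086, 0.996], [-1.0, -0.005, -0.0]]
contact_force: [-0.6, 0.5, 12.1]
finger_gap: 0.651
```

Emit:
send_rows --motion '[[[0.3,5,-0.4,0,0],[0.3,10,-0.8,0,0],[0.3,15,-1.2,0,0],[0.3,20,-1.6,0,0],[0.3,23,-1.9,-0.5,0],[0.3,23,-1.9,-0.5,0],[0.3,23,-1.9,5,0],[0.3,19,-1.9,9.5,0]]]'

```text
time_s: 21.25
position: [0.5647, -0.1065, 0.0401]
eef_rot: [[0.001, -0.996, 0.086], [-0.0, 0.086, 0.996], [-1.0, -0.001, -0.0]]
contact_force: [-0.9, -1.1, 0.4]
finger_gap: 0.649
```

```bash
python3 look.py s5 wrist side
```

```text
21.25 [ 0.5647 -0.1065  0.0401] [-0.8557 -1.0942  0.3545]
wrist 0.85 ang -4.55 ctr [ 0.5643 -0.106 ] z 0.0353 L 0.118 e 0.0003 n 17483 | across -13.6 along -1.6 mm
side 0.59 ang -4.61 ctr [ 0.5628 -0.1078] z 0.0348 L 0.118 e 0.0015 n 1106 | across -14.8 along -3.6 mm
```

Emit:
send_rows --motion '[[[0.3,-6,0.6,0,0],[0.3,-10,1,-2,0],[0.3,-10,1,-6,0],[0.3,-10,1,-9.5,0],[0.3,-8,0.8,-9.5,0],[0.3,-4,0.4,-9.5,-0.5],[0.3,0,0,-9.5,-1],[0.3,4,-0.4,-9.5,-1.5]]]'

```text
time_s: 22.12
position: [0.5708, -0.1069, 0.0324]
eef_rot: [[0.005, -0.994, 0.111], [-0.0, 0.111, 0.994], [-1.0, -0.005, 0.0]]
contact_force: [0.9, 1.2, 13.8]
finger_gap: 0.649
```

Emit:
send_rows --motion '[[[0.3,4,-0.4,0,-0.4],[0.3,8,-0.8,0,-0.8],[0.3,11,-1.1,0,-1],[0.3,13,-1.3,0,-1],[0.3,14,-1.4,0,-1],[0.3,14,-1.4,0,-1],[0.3,14,-1.4,0,-1],[0.3,14,-1.4,0,-1]]]'

```text
time_s: 22.78
position: [0.5848, -0.1086, 0.0325]
eef_rot: [[0.005, -0.992, 0.129], [-0.001, 0.129, 0.992], [-1.0, -0.005, -0.0]]
contact_force: [0.3, -0.6, 12.1]
finger_gap: 0.649
```

```bash
python3 look.py s6 wrist side
```

```text
22.78 [ 0.5848 -0.1086  0.0325] [ 0.3202 -0.5759 12.1107]
wrist 0.78 ang -6.79 ctr [ 0.58   -0.1077] z 0.0353 L 0.118 e 0.0003 n 19835 | across 2.2 along -1.5 mm
side 0.57 ang -6.70 ctr [ 0.5785 -0.1093] z 0.0349 L 0.119 e 0.0015 n 1088 | across 0.9 along -3.2 mm
```

The yaw now matches the strip. Across, it reads +1–2 mm, and releasing has been letting it roll back slightly, so I'll lift straight up and check.

Emit:
send_rows --motion '[[[0.3,0,0,1,0],[0.3,0,0,2,0],[0.3,0,0,4,0],[0.3,0,0,8,0],[0.3,0,0,14,0],[0.3,0,0,20,0],[0.3,0,0,28,0],[0.3,0,0,36,0]]]'

```text
time_s: 23.65
position: [0.5821, -0.1082, 0.0672]
eef_rot: [[-0.0, -0.992, 0.129], [0.0, 0.129, 0.992], [-1.0, 0.0, -0.0]]
contact_force: [0.4, -0.1, -0.2]
finger_gap: 0.65
```

```bash
python3 look.py s7 wrist side; python3 rel.py wrist
```

```text
23.65 [ 0.5821 -0.1082  0.0672] [ 0.3819 -0.0991 -0.2326]
wrist 0.96 ang -6.77 ctr [ 0.5789 -0.1076] z 0.0354 L 0.118 e 0.0003 n 14466 | across 1.1 along -1.5 mm
side 0.74 ang -6.57 ctr [ 0.5774 -0.1099] z 0.0350 L 0.118 e 0.0014 n 1182 | across -0.2 along -3.9 mm
wrist saucer_left 0.69 [597.4  54.3] 45.2 r45 [597.9  54.2]
wrist saucer_right 0.71 [ 563.  -266.8] 45.0 r45 [ 562.7 -266.9]
mid [ 580.2683 -106.3453] dist 322.99150067619166 ang -6.260680371205217
wrist edge n=541.1 ang -6.58 54
wrist edge n=558.4 ang -6.19 54
target n,t 586.4525322504783 -37.32864070659203 s range -261.1055115199893 181.24708784624514
```

View pics/wrist_s7.png

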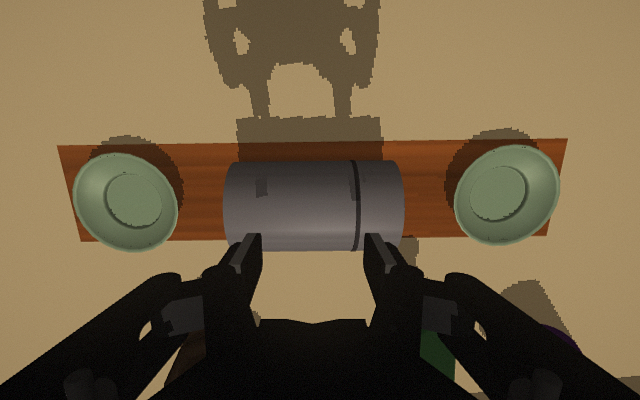

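The wrist view shows the canister (225–405, 160–250) centred on the strip between the saucers, within about 1–2 mm and 0.2°. I'll retreat up and back.

Emit:
send_rows --motion '[[[0.3,0,0,20,0],[0.3,0,0,45,0],[0.3,0,0,75,0],[0.3,0,0,105,0],[0.3,0,0,135,0],[0.3,-20,20,145,0],[0.3,-45,45,150,0],[0.3,-65,70,150,0]]]'

```text
time_s: 24.67
position: [0.5168, -0.038, 0.2176]
eef_rot: [[0.002, -0.991, 0.131], [-0.0, 0.131, 0.991], [-1.0, -0.002, 0.0]]
contact_force: [-0.1, 0.5, -1.5]
finger_gap: 0.648
```

Emit:
send_rows --motion '[[[0.3,-20,30,0,0],[0.3,-40,60,0,0],[0.3,-60,90,0,0],[0.3,-75,120,0,0],[0.3,-85,150,0,0],[0.3,-90,170,0,0],[0.3,-90,180,0,0],[0.3,-90,180,0,0]]]'

```text
time_s: 25.33
position: [0.4269, 0.1433, 0.2162]
eef_rot: [[0.0, -0.992, 0.126], [0.0, 0.126, 0.992], [-1.0, -0.0, 0.0]]
contact_force: [0.9, 0.2, 0.2]
finger_gap: 0.654
```

```bash
python3 look.py s8 top side; python3 rel.py top side; python3 - <<'E'
from h import *
for l in ('monk','vase'): print(l,manip.pinpoint('top',l)[:1],manip.pinpoint('side',l)[:1])
E
```

```text
25.33 [0.4269 0.1433 0.2162] [0.9458 0.1769 0.2407]
top 0.74 ang -7.17 ctr [ 0.5786 -0.1044] z 0.0345 L 0.121 e 0.0011 n 1537 | across 0.4 along 1.6 mm
side 0.79 ang -6.68 ctr [ 0.5774 -0.1098] z 0.0349 L 0.117 e 0.0015 n 1160 | across -0.1 along -3.8 mm
top saucer_left 0.89 [597.   54.7] 43.7 r45 [596.  54.]
top saucer_right 0.79 [ 562.  -267.8] 45.0 r45 [ 562.2 -267.3]
mid [ 579.11   -106.6575] dist 323.0914139435904 ang -6.011945855209476
top edge n=541.5 ang -6.63 41
top edge n=614.0 ang -9.46 41
target n,t 586.4525322504783 -37.32864070659203 s range -260.11730453386525 177.99108153505335
side saucer_left 0.58 [597.6  54. ] 46.5 r45 [596.4  55.4]
side saucer_right 0.74 [ 562.5 -265. ] 45.2 r45 [ 562.2 -264.9]
side saucer_right 0.51 [ 714.3 -224.1] 43.5 r45 [ 715.6 -222.3]
mid [ 579.3283 -104.7271] dist 322.14328415191784 ang -6.097435003301913
side edge n=542.7 ang -6.80 35
side edge n=616.3 ang 3.90 35
target n,t 586.4525322504783 -37.32864070659203 s range -255.24730242021263 184.2367086789598
monk [{'xyz': [0.7252, -0.2257, 0.0006], 'p': 0.65}] [{'xyz': [0.7269, -0.2256, 0.0009], 'p': 0.56}]
vase [{'xyz': [0.7271, -0.026, -0.0016], 'p': 0.55}] [{'xyz': [0.726, -0.0272, 0.0028], 'p': 0.84}]
```

View pics/top_s8.png

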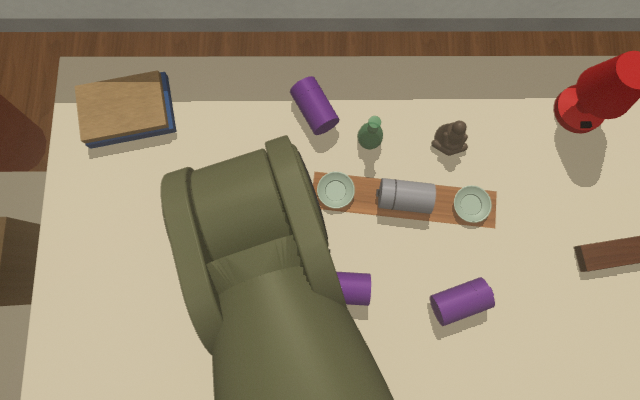

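The top view shows the canister at (407,196), centred on the strip between the saucers at (336,190) and (472,205). The monk and vase are unmoved and the arm is clear, so I'm handing the job in.

```bash
python3 -c "
from plant import manip
print(manip.job_done())"
```

```text
the job is handed in; nothing more can be done
None
```

I rolled the steel canister onto the strip with the fingertips on its crown, in five strokes. I turned the fingers slightly during two of the strokes to bring it parallel, then lifted straight off and moved the arm clear. The job was handed in at about 25 s.

**Canister position:** after release, the three cameras put it within about 1 mm of the strip's centre line. Along the strip, its offset from midway between the saucers reads +1.6 mm (top), −1.5 mm (wrist) and −3.8 mm (side). These differ by a little more than the 2 mm calibration error.

**Angle:** the canister's axis reads −6.6° to −7.2° against the strip's −6.6° to −6.8°, so it is parallel to about half a degree.

**Other things:** the saucers, monk and vase read the same as at the start, to within measurement noise. No contact force remains on the tool.

**What disagreed:** the fingertips touched the canister with the reported TCP about 37 mm below its top. The notes led me to expect at most 13 mm. I went by depth images and force readings instead. The highest contact force I read was 33 N, at first touch, and 12–21 N during the strokes.

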